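Hook the drip grille back into its tray

TASK

Take the steel drip grille by its red bar handle off the sloping green drying rest and put it back in the blue ceramic drip tray: keep it tilted, slip its two front tongues under the tray's lip, then lower the back edge until the grille lies flat on the white ledge inside. Lower it all the way, do not let it drop, then let go, and leave the other things on the drainer where they are.

Things in the scene. Friction and masses are not known exactly. Their poses are not given: they have to be found in the camera images.
- grille_handle (a point): Centre of the grille's red bar handle; axes are the grille's (see grille_mid). The bar runs along y: 90 mm long, 12 mm thick (x), 16 mm high (z), on two end posts at y = +-41 mm, with an 18 mm gap under it. The point is 26 mm above the grille's top face and 10 mm behind its middle (+x).
- grille_mid (a point): Middle of the loose grille, half-way through its thickness: stiff slatted steel plate 160 (x) x 150 (y) x 5 mm, 0.2 to 0.45 kg. +z is the normal of its top face, -x its front. This point lies 10 mm in front of and 28.5 mm below the handle's centre, in grille axes. At the start it lies on the rest, x rising 35 degrees away from the robot, so its normal leans 35 degrees back to the robot.
- grille_front (a point): Middle of the grille's front end (80 mm along -x from grille_mid), half-way through the thickness, between the tips of two flat tongues at the sides, each 35 mm wide, 26 mm long, 5 mm thick (counted in the 160 mm). Axes: the grille's.
- tray: Fixed blue drip tray, black bottom, 186 (x) x 176 (y) x 45 mm high; origin at the centre of its underside, z up. Inside 170 x 160 mm, walls 8 mm, all to 45 mm. A white 14 mm wide ledge all round inside, top at z = 20 mm, carries the grille. The lip is on its -x side, roughly towards the robot. Home: grille's x along tray's x, underside at z = 20 mm, tongue tips at x = -80 mm (free play 5 mm either way in x and y).
- tray_lip (a point): Middle of the lip's free edge, on its underside: tray x = -65 mm, z = 36 mm. Axes: the tray's. The lip runs the whole width of the tray, 9 mm thick (top at 45 mm, level with the walls), and reaches back 20 mm from here to the inner face of the -x wall; under it there are 16 mm down to the ledge.
- rest: Fixed green drying rest, 130 (x) x 127 (y) mm, about 105 mm high; origin at the centre of its underside, z up. Two 12 mm rails at y = +-57.5 mm slope up along +x (away from the robot) at 35 degrees; toes at their low end stand 10 mm above the rails' face and stop the grille's tongues.
- mug_low: Bystander: white mug, 82 mm wide, 90 mm high, handle to its +y; origin under its base.
- mug_top: Bystander: brown mug of the same size stacked on the white one; origin under its base.
- colander: Bystander: red plastic colander, 196 mm wide (254 mm over its handles, along its y), 102 mm high; origin under its foot.
- timer: Bystander: round chrome egg timer with a dial, 64 mm wide, 62 mm high, usually standing between tray and rest; origin under its base.
- bottle: Bystander: empty green glass bottle with a flip-top stopper, 76 mm wide, 264 mm high; origin under its base.
- bowl: Bystander: white bowl, 110 mm wide, 50 mm high; origin under its base.
- brush: Bystander: dish brush lying down, behind the work area, lower than 60 mm.

How it is judged:
By the outcome, as a careful person would: the job done as asked, in the order asked, and still so for the second after the job is handed in, with the robot touching nothing.
It also fails if it takes over 43 s, if anything falls off the work surface, if the arm or the gripper's body presses on something with over 40 N, if the wrist force passes 120 N, or if a joint passes its speed limit or range.

ROBOT

A 6-joint arm with a two-finger parallel gripper is mounted at the origin on the work surface. World frame = base frame: x ahead of the robot, y to its left, z up, the work surface at z = 0. Lengths are in m, angles in rad, forces in N, time in s.
With the tool pointing down it reaches from about 0.3 to 0.775 m from the base axis. Payload 14.6 kg.
Tool frame: the origin (TCP) lies at the very end of the fingers, on their centre line; the grasp point (between the pads) lies 19 mm behind it; z points along the fingers, y is the line along which they close (so a half turn about z gives the same grasp; the last joint's range is limited). The gripper opens to 94 mm and grips with 3 to 60 N. Pads are 16 mm wide; open, the fingers measure 119 mm over their backs; the gripper's body (75 mm by 177 mm) begins 78 mm behind the grasp point.
Start: joints at [-1.254, 0.3, 1.521, -0, 1.321, -0.067], TCP at [0.206, -0.51, 0.205] pointing down, gripper open.
Joint ranges: [-3.03, 3.03], [-0.79, 2.21], [0.23, 2.52], [-1.04, 4.18], [0, 3.07], [-2.55, 2.55]. Speed limits (rad/s): [2.22, 2.22, 2.57, 3.14, 3.14, 3.14].

INTERFACE

Orientations are given as [roll, pitch, yaw] about the fixed x, y, z axes, in that order (R = Rz(yaw) Ry(pitch) Rx(roll)).
In Python, from station import ctrl gives the robot as it stands.
- The arm moves only by the tool carry_out, never from a script. Its argument "motion" is text: rows parted by semicolons, each of 7 numbers parted by spaces: the shift along the world's x, y, z in m, then the turn, a rotation vector about the world's x, y, z in degrees, then the closure in counts, from 0 (fully open) to 255 (shut). In form: dx dy dz wx wy wz hand; .... A call has 1 to 20 rows; each row shifts and turns the commanded pose from where the row before left it; what a row does not reach is not made up. A row lasts 1/12 s, in which the tool goes at most 41.7 mm and 7.16 degrees, less where a joint would pass 70% of its speed; a pose out of reach is approached as far as the arm can. A call is refused whole if a number of a shift passes 0.0417 or a number of a turn 7.16, either way. A call with a gripper value outside its range is refused whole. The fingers move at their own pace and stop on an object; "grip_force" is the grip in N (left out, the last holds). Time passes only in rows, so rows that do not move let the fingers close. It gives the time, the measured TCP pose, the force, the opening and the grip force at its end, in the units of the state.
- ctrl.get_obs(): the state, without advancing time (a new reading comes with each control period).
- ctrl.camera(name): name is "scene" or "side" or "wrist"; returns a dict with "pixels" (480x640x3 uint8, red, green, blue), "range_z" (480x640 float32, m along the optical axis (not along the pixel's ray), 0 where there is no reading), "K" (3x3 intrinsics, pixels), "position" and "attitude" of the camera in the world. Camera axes: x right, y up, looking along -z (the intrinsics and any distortion apply to the point x, -y, -z); pixel columns grow to the right and rows downward; lengths in m; the calibration is good to about 2 mm. The wrist camera is an equidistant fisheye: a pixel r from the principal point sees the ray r / f radians off the axis. A picture is of the moment at which its call begins.
- ctrl.hand_in(): hands the job in; it is judged then, once.
The state is a dict: "time_s": time; "qpos": joint angles; "joint_vel": joint speeds; "tau": joint torques, N m; "ee_pos": TCP position; "eef_rot": TCP orientation; "force": force on the tool from outside, world axes, zero at the start; "moment": the same for the moment, N m; "grip_width": finger opening in m; "grip_force": force on a finger pad.
Only numpy, scipy, OpenCV 4.12 (cv2) and the standard library are available. Lean on these libraries where they do the work, as an engineer would, in place of code of your own. Each camera call takes 0.05 s, during which the arm holds its last target. There are 200 camera calls.

## Working session

There is one attempt and no reset: what is moved stays moved. The work goes in short steps, Python scripts to look and compute and a tool call to move; the robot and the scene stay as the last step left them, time stands still between calls to the robot, and variables do not carry over. Pictures are saved under pics/ and viewed, at most 10 in all, crops included, and the job is handed in when it is done.

Besides the shell and the picture viewer there is one more tool, called after "Emit:" as name(argument=value, ...) on one line, values as JSON. carry_out: Moves the arm, as the interface text tells. Its arguments: {"type":"object","properties":{"motion":{"type":"string"},"grip_force":{"type":"number"}},"required":["motion"]}

```bash
mkdir -p pics; cat > h.py <<'E'
import numpy as np, cv2, pickle
from scipy.spatial.transform import Rotation as R
from station import ctrl
def att(a):
    a=np.array(a)
    if a.shape==(3,3): return a
    return R.from_euler('xyz',a).as_matrix() if a.size==3 else R.from_quat(a).as_matrix()
def cloud(c):
    z=c['range_z'];K=c['K'];v,u=np.mgrid[:480,:640]
    p=np.stack([(u-K[0][2])/K[0][0]*z,-(v-K[1][2])/K[1][1]*z,-z],-1)
    return p@att(c['attitude']).T+np.array(c['position'])
def save(c,n): cv2.imwrite('pics/'+n,c['pixels'][:,:,::-1])
E
python3 - <<'E'
from h import *
for n in ['scene','side']:
    c=ctrl.camera(n); save(c,n+'0.png'); pickle.dump(c,open(n+'0.pkl','wb'))
    print(n,c['K'],c['position'],c['attitude'],{k:v for k,v in c.items() if k not in('pixels','range_z','K','position','attitude')})
print(ctrl.get_obs())
E
```

```text
scene [[460.99164154   0.         313.30809342]
 [  0.         460.99164154 240.97372843]
 [  0.           0.           1.        ]] [ 1.43271608 -0.09379445  1.18781217] [0.6436599  0.00794975 1.41945513] {}
side [[596.52818597   0.         311.18743932]
 [  0.         596.52818597 247.02752832]
 [  0.           0.           1.        ]] [-0.0064057   1.24623156  0.99090887] [ 1.00588238  0.00619765 -2.67679159] {}
{'time_s': 0.1, 'qpos': array([-1.25361295e+00,  3.00477948e-01,  1.52152293e+00, -4.87791924e-05,
        1.32069964e+00, -6.65922947e-02]), 'joint_vel': array([-0.00015202, -0.00077618, -0.00128469, -0.00070374,  0.0011292 ,
       -0.00019126]), 'tau': array([-3.27721118e-04, -5.32646656e+01, -3.53288162e+01,  7.09033920e-02,
        2.34648568e-02, -4.01061038e-05]), 'ee_pos': array([ 0.20584772, -0.50976782,  0.20490717]), 'eef_rot': array([-3.14048410e+00, -2.65772578e-05,  3.83787760e-01]), 'force': array([0.05255614, 0.27749428, 0.40556137]), 'moment': array([ 0.01071471, -0.00808796,  0.03257491]), 'grip_force': 0.0, 'grip_width': 0.09408674508623756}
```

View pics/scene0.png

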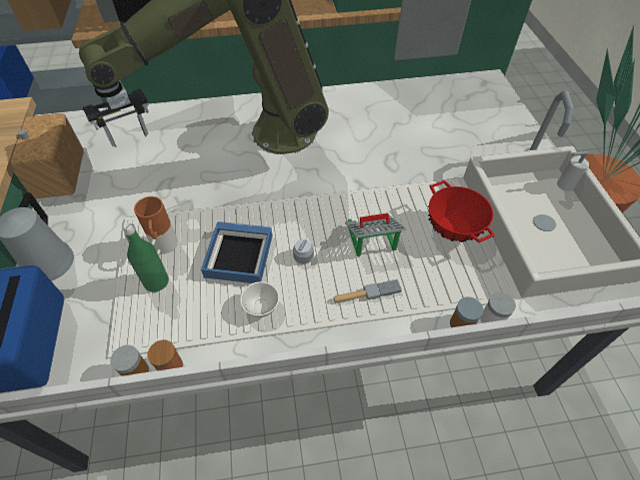

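View pics/side0.png

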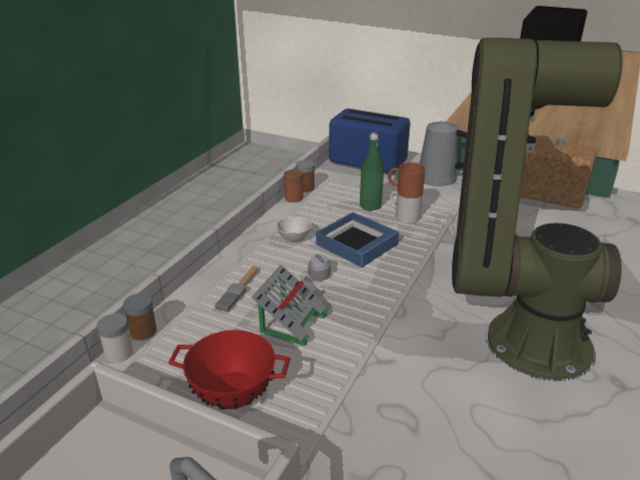

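The scene view shows the tray at about (237,252), the timer at (303,250), the grille with its red handle at (375,219) and the colander at (460,212). In the side view, the tray is at (357,238), the handle at (291,295) and the timer at (319,267).

```bash
python3 - <<'E'
from h import *
W={'scene':dict(tray=(190,210,285,295),grille=(335,200,415,258),handle=(350,205,402,235),timer=(288,232,318,268)),
   'side':dict(tray=(305,205,408,270),grille=(245,255,335,350),handle=(272,278,308,312),timer=(303,250,335,284))}
for n in W:
    c=pickle.load(open(n+'0.pkl','rb'));P=cloud(c);h=cv2.cvtColor(c['pixels'],cv2.COLOR_RGB2HSV).astype(int)
    H,S,V=h[...,0],h[...,1],h[...,2]
    def sel(k,m):
        w=np.zeros(m.shape,bool);a=W[n][k];w[a[1]:a[3],a[0]:a[2]]=1
        return P[w&m&(c['range_z']>0)]
    t=sel('tray',(H>95)&(H<125)&(S>110)); t=t[(abs(t[:,2]-.045)<.006)]
    r=cv2.minAreaRect((t[:,:2]*1000).astype(np.float32)); print(n,'tray top z',np.median(t[:,2]),r,len(t))
    q=sel('handle',((H<8)|(H>172))&(S>150)); 
    r=cv2.minAreaRect((q[:,:2]*1000).astype(np.float32))
    print('handle',len(q),q.mean(0),q.min(0),q.max(0),r)
    # principal axis
    u,s,vt=np.linalg.svd(q-q.mean(0),full_matrices=False);print('axis',vt[0],s)
    g=sel('grille',(S<70)); g=g[(g[:,2]>.035)]
    for _ in range(6):
        m=g.mean(0);nn=np.linalg.svd(g-m,full_matrices=False)[2][2];nn*=np.sign(nn[2]);d=(g-m)@nn;g=g[abs(d)<max(.004,1.5*d.std() if _<3 else .004)]
    print('plate n',nn,'mean',m,len(g),d.std(),'tilt',np.degrees(np.arccos(nn[2])), 'az',np.degrees(np.arctan2(nn[1],nn[0])))
    ex=np.array([nn[2]*1.,0,-nn[0]]);az=np.arctan2(-nn[1],-nn[0]);y=np.array([-np.sin(az),np.cos(az),0]);x=np.cross(y,nn)
    print('x rng',np.percentile((g-m)@x,[0,1,99,100]),'y',np.percentile((g-m)@y,[0,1,99,100]),'x',x)
    k=sel('timer',S<80);k=k[k[:,2]>.02];print('timer',k.mean(0),k.min(0),k.max(0))
E
```

```text
scene tray top z 0.04584208392088285 ((583.293212890625, -208.19680786132812), (175.04660034179688, 180.9561004638672), 73.08967590332031) 201
handle 161 [0.57680906 0.21369851 0.1109809 ] [0.56910255 0.16982022 0.09095593] [0.59177511 0.26101311 0.12462768] ((579.2974243164062, 215.32850646972656), (21.269994735717773, 90.85112762451172), 2.5919551849365234)
axis [ 0.0333334  -0.99942178  0.00670708] [0.37259957 0.10057556 0.03922794]
plate n [-0.57076082 -0.01826643  0.82091316] mean [0.5970154  0.21201134 0.09641044] 603 0.0014058578811138919 tilt 34.82369023337878 az -178.16695189030915
x rng [-0.10564113 -0.09932624  0.0600407   0.06292071] y [-0.07130251 -0.07047575  0.07828166  0.08004391] x [0.82049308 0.02625877 0.57105304]
timer [ 0.62101933 -0.01061431  0.05409271] [ 0.58441365 -0.04115188  0.02017706] [0.64513833 0.02185361 0.07784254]
side tray top z nan ((0.0, 0.0), (0.0, 0.0), 0.0) 0
handle 126 [0.56547321 0.22665213 0.1150848 ] [0.5575689  0.16284553 0.0900834 ] [0.58643527 0.26518288 0.12269885] ((570.5492553710938, 213.73684692382812), (23.625205993652344, 103.97604370117188), 4.534874439239502)
axis [-0.0209181  -0.995367    0.09384548] [0.32684447 0.0811213  0.02949327]
plate n [-0.57563308 -0.03981358  0.81673829] mean [0.57887845 0.23000832 0.08644089] 1587 0.0017301699598740717 tilt 35.24039576362358 az -176.04344671780933
x rng [-0.08783308 -0.08190928  0.07269351  0.07546449] y [-0.09392593 -0.08921766  0.06255589  0.06520176] x [0.81479172 0.05635495 0.57700829]
timer [0.59769469 0.00435346 0.05041661] [ 0.5704327  -0.04097629  0.02008313] [0.63538309 0.02602464 0.0759252 ]
  return _methods._mean(a, axis=axis, dtype=dtype,
  ret = ret.dtype.type(ret / rcount)
```

Emit:
carry_out(motion="0.008 0.03 0.012 0 0 5 0;0.014 0.036 0.012 0 0 5 0;0.014 0.036 0.012 0 0 5 0;0.014 0.036 0.012 0 0 5 0;0.014 0.036 0.012 0 0 5 0;0.014 0.036 0.01 0 0 5 0;0.014 0.036 0.005 0 0 5 0;0.014 0.036 0.005 0 0 5 0;0.014 0.036 0.005 0 0 5 0;0.014 0.036 0.005 0 0 5 0;0.014 0.036 0 0 0 5 0;0.014 0.036 0 0 0 5 0;0.014 0.036 0 0 0 5 0;0.014 0.036 0 0 0 5 0;0.014 0.036 0 0 -5 0 0;0.014 0.036 0 0 -6 0 0;0.014 0.036 0 0 -6 0 0;0.014 0.036 0 0 -6 0 0;0.014 0.034 0 0 -6 0 0;0.01 0.034 0 0 -6 0 0")

```text
time_s: 1.77
ee_pos: [0.4761, 0.2025, 0.2962]
eef_rot: [2.525, 0.017, 1.601]
force: [2.5, -0.6, 0.4]
grip_width: 0.0939
grip_force: 0.0
```

```bash
cat >> h.py <<'E'
def wray(c,u,v):
    K=c['K'];x=(np.asarray(u,float)-K[0][2]);y=(np.asarray(v,float)-K[1][2]);r=np.hypot(x,y);t=r/K[0][0];s=np.where(r>0,np.sin(t)/np.maximum(r,1e-9),0)
    return np.stack([x*s,-y*s,-np.cos(t)],-1)
def wcloud(c):
    v,u=np.mgrid[:480,:640];d=wray(c,u,v);z=c['range_z'];p=d*(z/np.maximum(-d[...,2],.05))[...,None]
    return p@att(c['attitude']).T+np.array(c['position'])
E
python3 - <<'E'
from h import *
o=ctrl.get_obs();print(o['time_s'],o['ee_pos'],o['eef_rot'],att(o['eef_rot']).round(3),o['qpos'])
c=ctrl.camera('wrist');save(c,'w1.png');pickle.dump(c,open('w1.pkl','wb'));print(c['K'],c['position'],c['attitude'])
for n in ['side','scene']:
    c=pickle.load(open(n+'0.pkl','rb'));P=cloud(c);h=cv2.cvtColor(c['pixels'],cv2.COLOR_RGB2HSV).astype(int)
    for k,pts in dict(side=[(325,238),(332,243),(360,217),(385,235),(362,257)],scene=[(205,250),(240,225),(270,250),(237,277),(148,265),(155,215)])[n] and {0:dict(side=[(325,238),(332,243),(360,217),(385,235),(362,257),(371,190),(411,180)],scene=[(205,250),(240,227),(268,250),(237,277),(148,265),(155,215)])[n]}.items():
        for u,v in pts: print(n,u,v,h[v,u],P[v,u].round(3))
E
```

```text
1.7667 [0.47614209 0.20245458 0.29621171] [2.52487035 0.0172435  1.60138295] [[-0.031  0.815  0.579]
 [ 0.999  0.035  0.004]
 [-0.017  0.578 -0.816]] [ 0.46547015 -0.1316674   1.89267878 -0.34980976  0.84535434  0.59101645]
[[371.64829954   0.         320.46271494]
 [  0.         371.64829954 239.68957233]
 [  0.           0.           1.        ]] [0.36904554 0.27494955 0.44162977] [-0.27720923 -0.61606401  0.04211366]
side 325 238 [108  95  91] [ 0.649 -0.14   0.051]
side 332 243 [108  99  90] [ 0.621 -0.132  0.046]
side 360 217 [107  96  93] [ 0.601 -0.298  0.055]
side 385 235 [107  99  98] [ 0.488 -0.223  0.059]
side 362 257 [107 102 110] [ 0.512 -0.1    0.046]
side 371 190 [67 90 91] [ 0.614 -0.419  0.093]
side 411 180 [  8 134 118] [ 0.476 -0.402  0.167]
scene 205 250 [ 30   8 133] [ 0.542 -0.312  0.013]
scene 240 227 [105 119 135] [ 0.503 -0.194  0.058]
scene 268 250 [108  58 115] [ 0.578 -0.116  0.02 ]
scene 237 277 [105 128  82] [ 0.673 -0.215  0.036]
scene 148 265 [ 68 110  95] [ 0.667 -0.443  0.142]
scene 155 215 [ 11 150 112] [ 0.526 -0.42   0.186]
```

View pics/w1.png

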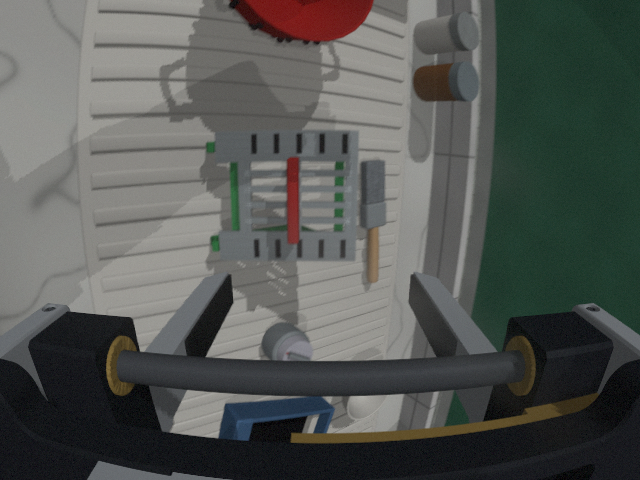

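The wrist view shows the red bar from (293,157) to (293,244), the plate across columns 215–358 and rows 130–262, the timer at (287,342) and the tray at the bottom.

```bash
cat > g.py <<'E'
from h import *
def run(c):
    P=wcloud(c);h=cv2.cvtColor(c['pixels'],cv2.COLOR_RGB2HSV).astype(int);H,S,V=h[...,0],h[...,1],h[...,2]
    red=((H<8)|(H>172))&(S>130);red[:120]=0
    m=red&(abs(P[...,2]-.11)<.04)
    v,u=np.nonzero(red);r=cv2.minAreaRect(np.stack([u,v],1).astype(np.float32));print('red px',r)
    q=P[m];print('depth red mean',q.mean(0).round(4),'y rng',np.percentile(q[:,1],[1,99]).round(4))
    w=np.zeros(m.shape,bool);w[125:268,210:362]=1
    g=P[w&(S<60)];g=g[(g[:,2]>.03)]
    for i in range(8):
        mm=g.mean(0);nn=np.linalg.svd(g-mm,full_matrices=False)[2][2];nn*=np.sign(nn[2]);d=(g-mm)@nn;g=g[abs(d)<max(.003,.012-.002*i)]
    g=g[abs((g-mm)@nn)<.004]
    az=np.arctan2(-nn[1],-nn[0]);print('n',nn.round(3),'tilt',np.degrees(np.arccos(nn[2])).round(2),'yaw',np.degrees(az).round(2),len(g))
    # rays onto plate plane
    A=att(c['attitude']);o=np.array(c['position'])
    def on(u,v,off):
        d=wray(c,u,v)@A.T; t=((mm+off*nn-o)@nn)/(d@nn);return o+d*t[...,None]
    b=on(u,v,.034) # bar top face
    y=np.array([-np.sin(az),np.cos(az),0]);x=np.cross(y,nn)
    B=np.stack([(b-mm)@x,(b-mm)@y],1);rr=cv2.minAreaRect((B*1000).astype(np.float32));print('bar in plane',rr)
    bc=np.array(rr[0])/1000;Hc=mm+bc[0]*x+bc[1]*y+.026*nn;print('handle by ray',Hc.round(4))
    gg=np.stack([(g-mm)@x,(g-mm)@y],1);rr=cv2.minAreaRect((gg*1000).astype(np.float32));print('plate',rr)
    pc=np.array(rr[0])/1000;print('handle by plate',(mm+(pc[0]+.01)*x+pc[1]*y+.026*nn).round(4))
if __name__=='__main__': run(pickle.load(open('w1.pkl','rb')))
E
python3 g.py
python3 - <<'E'
from h import *
for n in ['side','scene']:
    c=pickle.load(open(n+'0.pkl','rb'));P=cloud(c);h=cv2.cvtColor(c['pixels'],cv2.COLOR_RGB2HSV).astype(int)
    W=dict(scene=(190,210,285,295),side=(305,205,408,270))[n]
    m=((h[...,0]>98)&(h[...,0]<116)&(h[...,1]>80)).astype(np.uint8);w=np.zeros_like(m);w[W[1]:W[3],W[0]:W[2]]=1;m&=w
    K=c['K'];v,u=np.nonzero(m);d=np.stack([(u-K[0][2])/K[0][0],-(v-K[1][2])/K[1][1],-np.ones(len(u))],1)@att(c['attitude']).T
    o=np.array(c['position']);p=o+d*((.045-o[2])/d[:,2])[:,None]
    t=P[v,u];k=(abs(t[:,2]-.045)<.012);print(n,'ray z=45 only top pts',cv2.minAreaRect((p[k][:,:2]*1000).astype(np.float32)),k.sum())
    # far edges from the whole mask in ray-plane: hull
    hull=cv2.convexHull((p[:,:2]*1000).astype(np.float32));print(cv2.approxPolyDP(hull,8,True)[:,0].round())
E
```

```text
red px ((347.4200134277344, 306.05999755859375), (552.95751953125, 278.8829345703125), 8.130102157592773)
depth red mean [0.5656 0.2188 0.1179] y rng [0.1741 0.2606]
n [-0.573 -0.021  0.819] tilt 35.01 yaw 2.08 11949
bar in plane ((145.81301879882812, -221.37713623046875), (457.72119140625, 1030.96533203125), 77.07251739501953)
handle by ray [6.917e-01 5.000e-04 1.918e-01]
plate ((-4.311676025390625, -2.2897491455078125), (151.50204467773438, 160.7303466796875), 89.66574096679688)
handle by plate [0.569  0.2153 0.1114]
side ray z=45 only top pts ((571.551025390625, -205.2499237060547), (206.38058471679688, 211.98464965820312), 74.02727508544922) 1146
[[ 665. -112.]
 [ 494.  -59.]
 [ 451. -210.]
 [ 469. -279.]
 [ 644. -327.]
 [ 691. -171.]]
scene ray z=45 only top pts ((579.2854614257812, -208.05484008789062), (182.26248168945312, 198.66114807128906), 73.2357406616211) 869
[[ 700. -149.]
 [ 511. -101.]
 [ 460. -267.]
 [ 631. -319.]
 [ 664. -310.]
 [ 701. -184.]]
```

Emit:
carry_out(motion="0.0117 0.0025 -0.027 0.5 0.2 0.2 0;0.0117 0.0025 -0.027 0.5 0.2 0.15 0;0.0117 0.0025 -0.027 0 0 0 0;0.0117 0.0026 -0.027 0 0 0 0;0.0117 0.0026 -0.027 0 0 0 0;0 0 0 0 0 0 0")

```text
time_s: 2.32
ee_pos: [0.5335, 0.2119, 0.1547]
eef_rot: [2.545, 0.005, 1.605]
force: [-0.5, 0.0, -0.6]
grip_width: 0.0942
grip_force: 0.0
```

```bash
python3 - <<'E'
from h import *
o=ctrl.get_obs();print(o['ee_pos'],att(o['eef_rot']).round(3),o['force'])
c=ctrl.camera('wrist');P=wcloud(c);h=cv2.cvtColor(c['pixels'],cv2.COLOR_RGB2HSV).astype(int)
m=((h[...,0]<8)|(h[...,0]>172))&(h[...,1]>130)&(abs(P[...,2]-.115)<.02)&(abs(P[...,1]-.217)<.06)&(abs(P[...,0]-.57)<.03)
q=P[m];print(len(q),np.percentile(q,[2,50,98],axis=0).round(4))
X=(q-o['ee_pos'])@att(o['eef_rot']);print('in tool',np.percentile(X,[2,50,98],axis=0).round(4))
save(c,'w2.png')
E
```

```text
[0.53353187 0.21185296 0.15466578] [[-0.034  0.827  0.562]
 [ 0.999  0.031  0.015]
 [-0.005  0.562 -0.827]] [-0.4951518   0.03977114 -0.62690239]
2353 [[0.5594 0.1737 0.1127]
 [0.5644 0.2207 0.1178]
 [0.5703 0.2603 0.1209]]
in tool [[-0.0391 -0.0005  0.0465]
 [ 0.008   0.005   0.0479]
 [ 0.0475  0.0103  0.0533]]
```

View pics/w2.png

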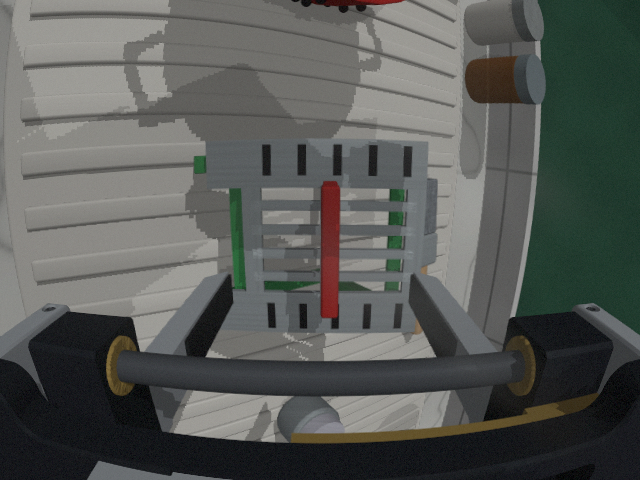

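The bar (red, at (330,250)) is centred between the fingers, with nothing in the way of the descent.

Emit:
carry_out(motion="0.0093 0.0012 -0.0117 0.1 -0.3 0 0;0.0093 0.0012 -0.0117 0.1 -0.3 0 0;0.0093 0.0013 -0.0117 0.1 -0.1 0 0;0.0093 0.0012 -0.0117 0 0 0 0;0.0093 0.0012 -0.0117 0 0 0 0;0 0 0 0 0 0 0", grip_force=35)

```text
time_s: 2.87
ee_pos: [0.5815, 0.2186, 0.1021]
eef_rot: [2.525, -0.002, 1.605]
force: [-0.3, -0.1, -0.4]
grip_width: 0.094
grip_force: 0.0
```

```bash
python3 - <<'E'
from h import *
o=ctrl.get_obs();print(o['ee_pos'],att(o['eef_rot']).round(3),o['force'])
E
```

```text
[0.58145556 0.21862545 0.10207815] [[-0.034  0.816  0.578]
 [ 0.999  0.027  0.021]
 [ 0.002  0.578 -0.816]] [-0.25517536 -0.05270719 -0.42968858]
```

Emit:
carry_out(motion="-0.001 -0.0005 -0.0055 0 0 0 0;0 0 0 0 0 0 120;0 0 0 0 0 0 255;0 0 0 0 0 0 255;0 0 0 0 0 0 255;0 0 0 0 0 0 255;0 0 0 0 0 0 255;0 0 0 0 0 0 255", grip_force=40)

```text
time_s: 3.53
ee_pos: [0.5799, 0.2183, 0.0966]
eef_rot: [2.525, -0.003, 1.605]
force: [-0.2, 0.5, 0.2]
grip_width: 0.0506
grip_force: 0.0
```

Emit:
carry_out(motion="0 0 0 0 0 0 255;0 0 0 0 0 0 255;0 0 0 0 0 0 255;0 0 0 0 0 0 255;0 0 0 0 0 0 255;0 0 0 0 0 0 255;0 0 0 0 0 0 255;0 0 0 0 0 0 255")

```text
time_s: 4.2
ee_pos: [0.5802, 0.2184, 0.0968]
eef_rot: [2.524, -0.003, 1.605]
force: [2.6, 0.0, 0.9]
grip_width: 0.0116
grip_force: 40.0
```

Emit:
carry_out(motion="0 0 0.006 0 0 0 255;0 0 0.014 0 0 0 255;0 0 0.025 0 0 0 255;0 0 0.035 0 0 0 255;0 0 0.035 0 0 0 255;0 0 0.035 0 0 0 255;0.0027 -0.02 0 0 0 -1.4 255;0.0027 -0.035 -0.002 0 0 -1.4 255;0.0027 -0.035 -0.002 0 0 -1.4 255;0.0027 -0.035 -0.002 0 0 -1.4 255;0.0027 -0.035 -0.002 0 0 -1.4 255;0.0027 -0.035 -0.002 0 0 -1.4 255;0.0027 -0.035 -0.002 0 0 -1.4 255;0.0027 -0.035 -0.002 0 0 -1.4 255;0.0027 -0.035 -0.002 0 0 -1.4 255;0.0027 -0.035 -0.002 0 0 -1.4 255;0.0027 -0.035 -0.002 0 0 -1.4 255;0.0027 -0.035 -0.002 0 0 -1.6 255;0.0027 -0.034 -0.002 0 0 -1.6 255;0 0 0 0 0 0 255")

```text
time_s: 5.87
ee_pos: [0.6144, -0.225, 0.2215]
eef_rot: [2.527, -0.003, 1.276]
force: [0.2, -0.2, -2.9]
grip_width: 0.0115
grip_force: 40.0
```

```bash
python3 - <<'E'
from h import *
o=ctrl.get_obs();print(o['ee_pos'],att(o['eef_rot']).round(3),o['force'],o['grip_width'])
for n in ['wrist','scene','side']:
    c=ctrl.camera(n);pickle.dump(c,open(n+'3.pkl','wb'))
    if n=='wrist': save(c,'w3.png')
    if n=='side': s=c['pixels'][150:330,230:470]
    if n=='scene': a=c['pixels'][150:330,130:370]
cv2.imwrite('pics/ss3.png',cv2.resize(np.vstack([a,s]),None,fx=1.66,fy=1.66,interpolation=cv2.INTER_CUBIC)[:,:,::-1])
E
```

```text
[ 0.61442868 -0.2250108   0.22152603] [[ 0.29   0.781  0.553]
 [ 0.957 -0.239 -0.165]
 [ 0.003  0.577 -0.817]] [ 0.18090611 -0.1758373  -2.90862368] 0.011537970124876576
```

View pics/w3.png

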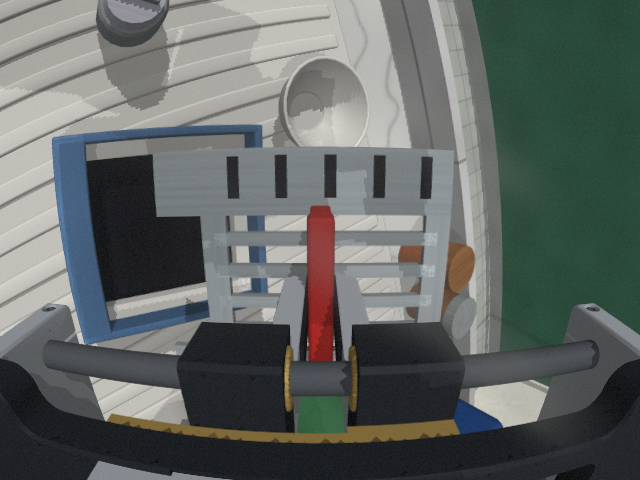

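View pics/ss3.png

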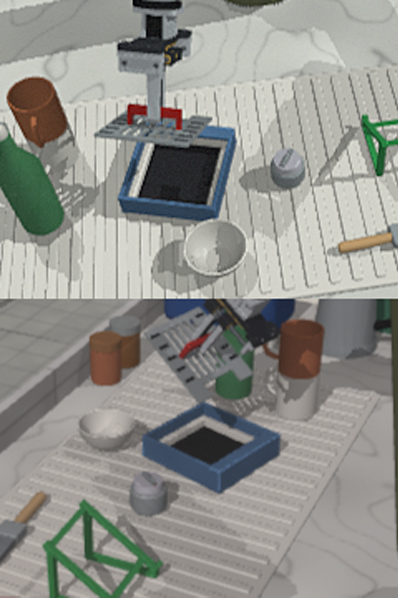

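The wrist view shows the tray's lip side (outer edge (53,140) to (88,342)), its +y rim (row about 130, columns 55–262) and its +x rim at column ~262, with the grille held level across it. In the scene and side crops the grille hangs clear above the tray and the timer and bowl are untouched.

```bash
cat > t.py <<'E'
from h import *
c=pickle.load(open('wrist3.pkl','rb'));h=cv2.cvtColor(c['pixels'],cv2.COLOR_RGB2HSV).astype(int);P=wcloud(c)
m=(h[...,0]>98)&(h[...,0]<118)&(h[...,1]>90);m[:,290:]=0;m[350:]=0
A=att(c['attitude']);o=np.array(c['position'])
def on(u,v,z):
    d=wray(c,u,v)@A.T;return (o+d*((z-o[2])/d[...,2])[...,None])[:,:2]*1000
def fit(p):
    vx,vy,x,y=cv2.fitLine(p.astype(np.float32),cv2.DIST_HUBER,0,.01,.01).ravel();n=np.array([-vy,vx]);d=(p-[x,y])@n
    return np.array([vx,vy]),np.array([x,y]),abs(d).mean()
rows=np.arange(160,320);L=on(np.array([np.nonzero(m[r])[0][0] for r in rows])-.5,rows,.045)
def end1(r):
    k=np.nonzero(m[r])[0];return k[0]+np.nonzero(np.diff(k)>3)[0][0] if (np.diff(k)>3).any() else k[-1]
rl=np.arange(170,290);LI=on(np.array([end1(r) for r in rl])+.5,rl,.045)
cols=np.arange(75,245);T=on(cols,np.array([np.nonzero(m[:,k])[0][0] for k in cols])-.5,.045)
print('cam',o)
fl,fi,ft=fit(L),fit(LI),fit(T)
for n,f in(('outer -x',fl),('lip edge',fi),('outer +y',ft)): print(n,'dir',np.degrees(np.arctan2(f[0][1],f[0][0])).round(2),f[1].round(1),'res',f[2].round(2))
q=P[m];q=q[abs(q[:,2]-.045)<.006];print('depth top z',np.median(q[:,2]),len(q))
for yaw in (-16,-16.5,-17,-17.5):
    a=np.radians(yaw);ex=np.array([np.cos(a),np.sin(a)]);ey=np.array([-np.sin(a),np.cos(a)])
    print(yaw,'x: outer',np.median(L@ex).round(1),'lip',np.median(LI@ex).round(1),'y: +y',np.median(T@ey).round(1),'depth x/y rng',np.percentile(q[:,:2]@ex*1000,[.5,99.5]).round(1),np.percentile(q[:,:2]@ey*1000,[.5,99.5]).round(1))
    cx=(np.median(L@ex)+93+np.median(LI@ex)+65)/2;cy=np.median(T@ey)-88;print('   centre',(cx*ex+cy*ey).round(1))
E
python3 t.py
```

```text
cam [ 0.53567949 -0.12533879  0.36859759]
outer -x dir 73.35 [ 486.4 -177.8] res 0.23
lip edge dir 73.43 [ 515.1 -181.6] res 0.25
outer +y dir -16.72 [ 601.3 -123.9] res 0.24
depth top z 0.04509021426663129 703
-16 x: outer 516.5 lip 545.2 y: +y 46.7 depth x/y rng [544.9 696.6] [-122.7   36.2]
   centre [ 574.9 -207.8]
-16.5 x: outer 516.8 lip 545.5 y: +y 52.0 depth x/y rng [545.9 696.3] [-117.3   42.3]
   centre [ 574.8 -207.8]
-17 x: outer 517.1 lip 545.7 y: +y 57.3 depth x/y rng [546.9 697. ] [-112.1   48.4]
   centre [ 574.8 -207.8]
-17.5 x: outer 517.3 lip 545.9 y: +y 62.6 depth x/y rng [547.9 697.9] [-107.2   54.1]
   centre [ 574.7 -207.8]
```

```bash
python3 - <<'E'
from h import *
c=pickle.load(open('wrist3.pkl','rb'));P=wcloud(c);o=ctrl.get_obs();A=att(o['eef_rot']);h=cv2.cvtColor(c['pixels'],cv2.COLOR_RGB2HSV).astype(int)
X=(P-o['ee_pos'])@A*1000
# plate: strip near +y side
m=np.zeros(X.shape[:2],bool);m[140:225,140:465]=1;m&=(abs(X[...,2]-8)<8)&(h[...,1]<70)
q=X[m];print('plate tool z',np.percentile(q[:,2],[5,50,95]).round(1),'x',np.percentile(q[:,0],[1,99,99.8]).round(1),'y',np.percentile(q[:,1],[.2,1,99,99.8]).round(1))
# ray version at tool z=7
u=np.arange(480)
def ray(u,v,z0=7.):
    d=wray(c,np.array([u]),np.array([v]))@att(c['attitude']).T@A;s=(np.array(c['position'])-o['ee_pos'])@A*1000
    return s+d[0]*((z0-s[2])/d[0][2])
for name,uv in dict(tongue_front_top=(153.5,160),tongue_front_low=(155,210),side_l=(220,152),side_r=(400,150.5),back=(452.5,170)).items(): print(name,ray(*uv).round(1))
r=((h[...,0]<8)|(h[...,0]>172))&(h[...,1]>130)&(abs(X[...,2]+27)<14)&(abs(X[...,1])<15)
print('bar x max',np.percentile(X[r][:,0],[98,99.8]).round(1),'z',np.percentile(X[r][:,2],[2,50]).round(1),'y',np.percentile(X[r][:,1],[5,50,95]).round(1))
E
```

```text
plate tool z [7.6 8.8 9.9] x [29.5 67.1 67.5] y [-89.6 -88.   68.4  69.8]
tongue_front_top [ 63.7 -88.6   7. ]
tongue_front_low [ 36.6 -89.8   7. ]
side_l [ 65.8 -50.7   7. ]
side_r [65.8 40.3  7. ]
back [56.7 68.9  7. ]
bar x max [37.6 37.8] z [-26.5 -25.2] y [-5.   0.   5.2]
```

```bash
python3 - <<'E'
from h import *
c=pickle.load(open('wrist3.pkl','rb'));P=wcloud(c);o=ctrl.get_obs();A=att(o['eef_rot']);h=cv2.cvtColor(c['pixels'],cv2.COLOR_RGB2HSV).astype(int)
X=(P-o['ee_pos'])@A*1000
for v in range(260,345,10):
  print(v,[(u,X[v,u].round(0).astype(int).tolist(),h[v,u,1]) for u in (275,285,292,298,340,348,358)])
print(((np.array(c['position'])-o['ee_pos'])@A*1000).round(1), (A.T@att(c['attitude'])).round(3))
n=pickle.load(open('scene3.pkl','rb'));Q=cloud(n);h=cv2.cvtColor(n['pixels'],cv2.COLOR_RGB2HSV).astype(int)
Y=(Q-o['ee_pos'])@A*1000
r=((h[...,0]<8)|(h[...,0]>172))&(h[...,1]>130)&(abs(Y).max(-1)<70);print('scene red',np.percentile(Y[r],[1,50,99],axis=0).round(1))
g=(abs(Y[...,2]-9)<7)&(abs(Y[...,0])<95)&(abs(Y[...,1])<100)&(h[...,1]<70);print('scene plate',g.sum(),np.percentile(Y[g],[.5,50,99.5],axis=0).round(1))
n=pickle.load(open('side3.pkl','rb'));Q=cloud(n);h=cv2.cvtColor(n['pixels'],cv2.COLOR_RGB2HSV).astype(int);Y=(Q-o['ee_pos'])@A*1000
g=(abs(Y[...,2]-9)<7)&(abs(Y[...,0])<95)&(abs(Y[...,1])<100)&(h[...,1]<70);print('side plate',g.sum(),np.percentile(Y[g],[.5,50,99.5],axis=0).round(1))
E
```

```text
260 [(275, [-62, -53, 224], np.int64(12)), (285, [-65, -42, 232], np.int64(11)), (292, [-65, -34, 234], np.int64(10)), (298, [-67, -27, 238], np.int64(10)), (340, [-80, 25, 279], np.int64(12)), (348, [-82, 35, 283], np.int64(13)), (358, [-84, 49, 290], np.int64(9))]
270 [(275, [2, -24, 8], np.int64(17)), (285, [2, -19, 9], np.int64(14)), (292, [2, -15, 9], np.int64(8)), (298, [2, -12, 9], np.int64(11)), (340, [2, 11, 9], np.int64(8)), (348, [2, 15, 9], np.int64(7)), (358, [2, 20, 10], np.int64(10))]
280 [(275, [-84, -53, 218], np.int64(8)), (285, [4, -17, -11], np.int64(13)), (292, [4, -14, -11], np.int64(14)), (298, [4, -11, -11], np.int64(13)), (340, [4, 10, -11], np.int64(11)), (348, [5, 13, -12], np.int64(9)), (358, [-115, 51, 297], np.int64(12))]
290 [(275, [-99, -54, 222], np.int64(12)), (285, [4, -16, -23], np.int64(12)), (292, [4, -13, -24], np.int64(18)), (298, [4, -10, -24], np.int64(16)), (340, [4, 9, -24], np.int64(14)), (348, [4, 13, -24], np.int64(12)), (358, [4, 17, -25], np.int64(9))]
300 [(275, [-15, -25, 9], np.int64(15)), (285, [4, -15, -35], np.int64(12)), (292, [
[... 813 characters left out ...]
.int64(19)), (340, [3, 7, -59], np.int64(9)), (348, [4, 10, -61], np.int64(16)), (358, [28, 9, -104], np.int64(27))]
340 [(275, [28, -9, -109], np.int64(64)), (285, [28, -7, -109], np.int64(16)), (292, [5, -9, -69], np.int64(21)), (298, [4, -8, -68], np.int64(17)), (340, [3, 7, -67], np.int64(31)), (348, [4, 10, -68], np.int64(19)), (358, [28, 8, -109], np.int64(19))]
[  68.9    0.5 -178.9] [[-0.004  0.966  0.257]
 [ 1.     0.004  0.002]
 [ 0.001  0.257 -0.966]]
scene red [[-47.3  -1.1 -24. ]
 [  8.8   5.1 -14.1]
 [ 40.3  11.4   8.9]]
scene plate 788 [[-79.1 -84.9   7.9]
 [  5.5  19.9  10. ]
 [ 71.2  72.6  15.4]]
side plate 1337 [[-80.5 -93.    2.2]
 [ 11.1 -20.1   8. ]
 [ 73.7  66.3  15.2]]
```

Emit:
carry_out(motion="-0.0015 0.0026 -0.0244 0.97 3.26 0 255;-0.0015 0.0026 -0.0244 0.97 3.26 0 255;-0.0015 0.0025 -0.0244 0.97 3.26 0 255;-0.0016 0.0025 -0.0244 0.97 3.26 0 255;-0.0016 0.0025 -0.0244 0.97 3.26 0 255;0 0 0 0 0 0 255;0 0 0 0 0 0 255")

```text
time_s: 6.6
ee_pos: [0.6075, -0.2068, 0.1002]
eef_rot: [2.822, -0.003, 1.282]
force: [-0.6, 0.4, -1.7]
grip_width: 0.0117
grip_force: 40.0
```

```bash
cat > k.py <<'E'
import sys
from h import *
C=np.array([.5748,-.2078,0]);yaw=np.radians(-16.65)
T=R.from_euler('z',yaw).as_matrix()
o=ctrl.get_obs();A=att(o['eef_rot'])
p=(o['ee_pos']-C)@T*1000;B=T.T@A
th=np.degrees(np.arctan2(B[0,2],-B[2,2]));G=np.stack([B[:,1],B[:,0],-B[:,2]],1)
tip=p+G@np.array([-90,-3.7,-12.5])
print('t',round(o['time_s'],2),'tcp tray',p.round(1),'theta',th.round(2),'toolx in tray',B[:,0].round(4),'tip',tip.round(1),'F',o['force'].round(1),'w',round(o['grip_width'],4))
if len(sys.argv)>1:
    n=sys.argv[1];c=ctrl.camera('wrist');pickle.dump(c,open(n+'.pkl','wb'));save(c,n+'.png')
E
python3 k.py w4
```

```text
t 6.6 tcp tray [ 31.   10.3 100.2] theta 18.32 toolx in tray [-0.0016  1.      0.0026] tip [-50.5   6.6  60. ] F [-0.6  0.4 -1.7] w 0.0117
```

View pics/w4.png

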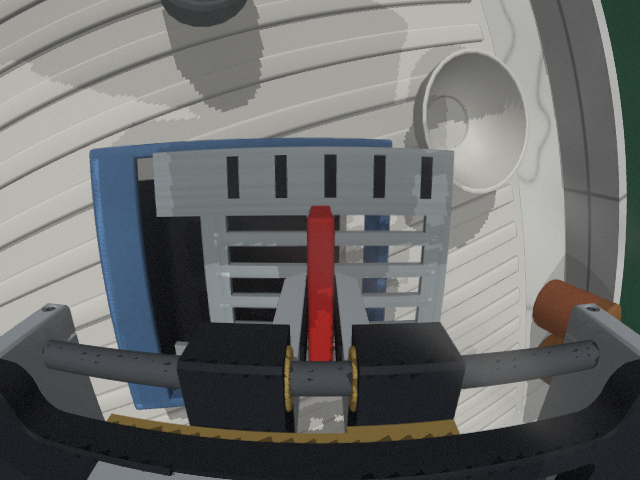

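The wrist view shows the lip's free edge at columns 138–158, the tongue tip still behind it at column 154, and the tray's +y rim at row ~143, just beyond the grille's side edge at row ~151.

```bash
sed -e "s/wrist3/w4/" -e "s/m\[:,290:\]=0;m\[350:\]=0/m[:,400:]=0;m[410:]=0/" -e "s/arange(160,320)/arange(170,370)/" -e "s/arange(170,290)/arange(225,320)/" -e "s/arange(75,245)/arange(110,380)/" t.py > t4.py; python3 t4.py | grep -v "^-17.5\|^-16 "
python3 - <<'E'
from h import *
c=pickle.load(open('w4.pkl','rb'));P=wcloud(c);o=ctrl.get_obs();A=att(o['eef_rot']);h=cv2.cvtColor(c['pixels'],cv2.COLOR_RGB2HSV).astype(int)
X=(P-o['ee_pos'])@A*1000
m=np.zeros(X.shape[:2],bool);m[140:225,140:465]=1;m&=(abs(X[...,2]-8)<8)&(h[...,1]<70)
q=P[m];yaw=np.radians(-16.65);q=(q-[.5748,-.2078,0])@R.from_euler('z',yaw).as_matrix()*1000
print('plate +y edge in tray (w frame)',np.percentile(q[:,1],[98,99,99.8]).round(1),'tip x',np.percentile(q[:,0],[.2,1]).round(1))
# scene + side: tray and plate in same frames
for n in('scene','side'):
    c=ctrl.camera(n);Q=cloud(c);hh=cv2.cvtColor(c['pixels'],cv2.COLOR_RGB2HSV).astype(int);Y=(Q-o['ee_pos'])@A*1000;T=(Q-[.5748,-.2078,0])@R.from_euler('z',yaw).as_matrix()*1000
    g=(abs(Y[...,2]-9)<6)&(abs(Y[...,0])<95)&(abs(Y[...,1])<100)&(hh[...,1]<70)
    b=(hh[...,0]>98)&(hh[...,0]<116)&(hh[...,1]>70)&(abs(T[...,2]-45)<7)&(abs(T[...,:2]).max(-1)<115)
    print(n,'plate tray-y',np.percentile(T[g][:,1],[1,99]).round(1),'tray top x,y',b.sum(),np.percentile(T[b][:,0],[2,98]).round(1),np.percentile(T[b][:,1],[2,98]).round(1))
E
```

```text
plate +y edge in tray (w frame) [81.6 82.  82.3] tip x [-52.8 -51.4]
scene plate tray-y [-65.7  83. ] tray top x,y 238 [-68.1  98.1] [-83.2  89.2]
side plate tray-y [-67.8  83.3] tray top x,y 395 [-98.   86.6] [-84.1  91.8]Traceback (most recent call last):
  File "t4.py", line 10, in <module>
    rows=np.arange(170,370);L=on(np.array([np.nonzero(m[r])[0][0] for r in rows])-.5,rows,.045)
                                           ~~~~~~~~~~~~~~~~~~~^^^
IndexError: index 0 is out of bounds for axis 0 with size 0
```

```bash
sed -i -e "s/h\[...,1\]>90/h[...,1]>70/" -e "s/arange(170,370)/arange(170,330)/" t4.py; python3 t4.py | grep -v "^-17.5\|^-16 "
```

```text
cam [ 0.57328633 -0.12104796  0.27100435]
outer -x dir 73.34 [ 490.6 -156.1] res 0.18
lip edge dir 73.5 [ 516.4 -175.9] res 0.61
outer +y dir -16.71 [ 601.3 -124.3] res 0.19
depth top z 0.047116683092134376 279
   centre [ 573.7 -207.9]
-16.5 x: outer 514.7 lip 545.2 y: +y 51.6 depth x/y rng [544.7 696.7] [-116.9   23.9]
   centre [ 573.5 -207.8]
-17 x: outer 514.8 lip 545.4 y: +y 56.9 depth x/y rng [545.3 696.8] [-112.1   28.6]
   centre [ 573.4 -207.8]
   centre [ 573.3 -207.8]
```

Emit:
carry_out(motion="0 -0.003 0 0 0 0 255;0 -0.0033 0 0 0 0 255;0 0 -0.008 0 0 0 255;0 0 -0.008 0 0 0 255;0 0 -0.008 0 0 0 255;0 0 -0.007 0 0 0 255;0 0 -0.005 0 0 0 255;0 0 0 0 0 0 255")

```text
time_s: 7.42
ee_pos: [0.6083, -0.2147, 0.0645]
eef_rot: [2.819, -0.002, 1.28]
force: [0.9, -1.1, 6.5]
grip_width: 0.012
grip_force: 40.0
```

```bash
python3 k.py w5
```

```text
t 7.42 tcp tray [34.1  3.  64.5] theta 18.47 toolx in tray [1.0e-04 1.0e+00 1.9e-03] tip [-47.4  -0.6  24.1] F [ 0.9 -1.1  6.5] w 0.012
```

View pics/w5.png

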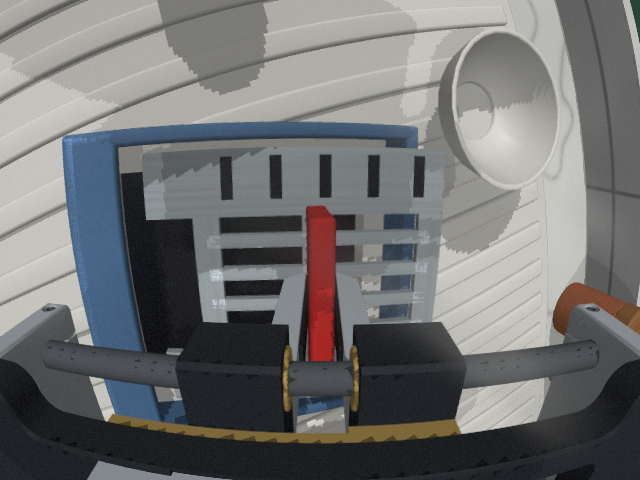

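The wrist view shows the grille inside the tray, with its tongue tip at column 144 and the lip edge at columns 118–130. The upward force and the shifted plate edges suggest the tips have touched the side ledges and tilted the grille a little in the grip, so I'll measure that.

```bash
cat > pl.py <<'E'
import sys
from h import *
yaw=np.radians(-16.65);T=R.from_euler('z',yaw).as_matrix()
def plate(c,win=(145,225,140,450)):
    P=wcloud(c);h=cv2.cvtColor(c['pixels'],cv2.COLOR_RGB2HSV).astype(int)
    m=np.zeros(P.shape[:2],bool);m[win[0]:win[1],win[2]:win[3]]=1;m&=(h[...,1]<60)&(h[...,2]>90)
    q=((P-[.5743,-.2078,0])@T*1000)[m];q=q[(q[:,2]>18)&(q[:,2]<130)]
    for i in range(8):
        mm=np.median(q,0) if i==0 else q.mean(0);n=np.linalg.svd(q-mm,full_matrices=False)[2][2];n*=np.sign(n[2]);q=q[abs((q-mm)@n)<max(1.5,8-i)]
    print('pitch',np.degrees(np.arctan2(-n[0],n[2])).round(1),'roll(about x)',np.degrees(np.arctan2(-n[1],n[2])).round(1),len(q),'x',np.percentile(q[:,0],[.5,99.5]).round(1),'y',np.percentile(q[:,1],[1,99]).round(1),'z',np.percentile(q[:,2],[.5,99.5]).round(1))
if __name__=='__main__':
    for n in sys.argv[1:]: print(n,end=' ');plate(pickle.load(open(n+'.pkl','rb')))
E
python3 pl.py wrist3 w4 w5
```

```text
wrist3 pitch 1.2 roll(about x) 1.0 659 x [-15.4 180.7] y [-8.8 74.1] z [30.6 37. ]
w4 pitch 18.0 roll(about x) 0.7 9495 x [-52.   97.1] y [54.5 75.8] z [ 64.6 113.7]
w5 pitch 12.6 roll(about x) 0.1 17562 x [-53.5 101.1] y [37.1 74.9] z [36.8 71.9]
```

```bash
python3 - <<'E'
from h import *
o=ctrl.get_obs();T=R.from_euler('z',np.radians(-16.65)).as_matrix()
print('F,M tray',(o['force']@T).round(2),(o['moment']@T).round(3))
im=[]
for n,w in(('scene',(190,300,180,310)),('side',(195,285,290,420))):
    c=ctrl.camera(n);pickle.dump(c,open(n+'5.pkl','wb'));a=c['pixels'][w[0]:w[1],w[2]:w[3]]
    im.append(cv2.resize(a,(520,int(520*a.shape[0]/a.shape[1])*7//10),interpolation=cv2.INTER_CUBIC))
cv2.imwrite('pics/ss5.png',np.vstack(im)[:,:,::-1])
E
```

```text
F,M tray [0.39 0.39 7.07] [-0.104  0.157 -0.063]
```

View pics/ss5.png

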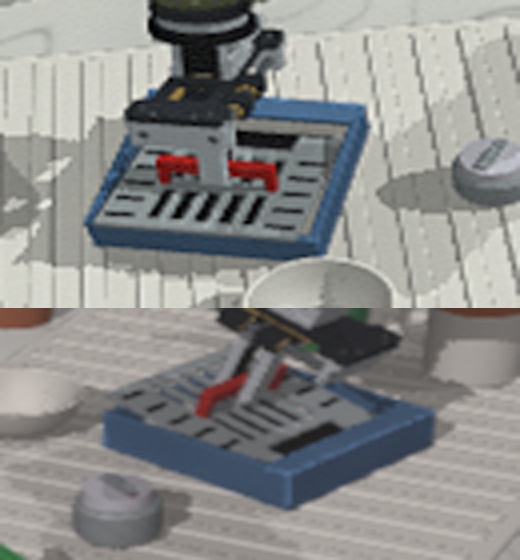

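In the scene crop the grille's -y side lies close to the left wall, with free ledge showing on the +y side. The contact moment also points to -y. I'll measure the yaw and edge gap.

```bash
cat > ed.py <<'E'
import sys
from h import *
T=R.from_euler('z',np.radians(-16.65)).as_matrix()
def edge(c,v0,v1,cols):
    P=(wcloud(c)-[.5743,-.2078,0])@T*1000
    h=cv2.cvtColor(c['pixels'],cv2.COLOR_RGB2HSV).astype(int)
    pts=[]
    for u in cols:
        # first plate pixel from the top: where height exceeds the local surface plane
        z=P[v0:v1,u,2];k=np.nonzero((np.diff(z)>3)&(z[1:]>20))[0]
        if len(k): pts.append(P[v0+k[-1]+2,u])
    p=np.array(pts);p=p[abs(p[:,1]-np.median(p[:,1]))<8]
    b=np.polyfit(p[:,0],p[:,1],1);r=p[:,1]-np.polyval(b,p[:,0]);p=p[abs(r)<1];b=np.polyfit(p[:,0],p[:,1],1)
    print(len(p),'edge yaw',np.degrees(np.arctan(b[0])).round(2),'y at x=-40,80:',np.polyval(b,[-40,80]).round(1))
edge(pickle.load(open('w4.pkl','rb')),140,170,range(170,440,3))
edge(pickle.load(open('w5.pkl','rb')),138,170,range(160,430,3))
E
python3 ed.py
python3 - <<'E'
from h import *
T=R.from_euler('z',np.radians(-16.65)).as_matrix()
for n in('scene5','side5'):
    c=pickle.load(open(n+'.pkl','rb'));h=cv2.cvtColor(c['pixels'],cv2.COLOR_RGB2HSV).astype(int);P=(cloud(c)-[.5743,-.2078,0])@T*1000
    for x0 in(0,25,50,75):
        m=(abs(P[...,0]-x0)<8)&(abs(P[...,1])<110)&(P[...,2]>15)&(P[...,2]<85)
        g=m&(h[...,1]<60);b=m&(h[...,0]>98)&(h[...,0]<116)&(h[...,1]>70)&(abs(P[...,2]-45)<8)
        f=lambda k:np.percentile(P[k][:,1],[1,99]).round(1) if k.sum()>5 else None
        gz=g&(abs(P[...,2]-(33+4+(P[...,0]+53)*.22))<6)
        print(n,x0,'plate y',f(gz),gz.sum(),'blue y',f(b),b.sum())
E
```

```text
82 edge yaw 0.01 y at x=-40,80: [81.7 81.7]
75 edge yaw -0.13 y at x=-40,80: [74.5 74.2]
scene5 0 plate y [-73.4  75.8] 62 blue y [-80.7  89.4] 12
scene5 25 plate y [-74.2  76.1] 99 blue y [-84.7  89.1] 11
scene5 50 plate y [-73.5  76.3] 152 blue y [-84.1  90.2] 10
scene5 75 plate y [-72.8  76. ] 143 blue y [88.1 89.5] 6
side5 0 plate y [-76.9  71.7] 125 blue y [-91.3  91.7] 27
side5 25 plate y [-82.1  74.5] 135 blue y [78.3 93.3] 15
side5 50 plate y [-85.6  82.7] 53 blue y [81.  89.7] 17
side5 75 plate y [-66.9  76.3] 101 blue y [59.7 91.3] 27
```

```bash
python3 - <<'E'
from h import *
T=R.from_euler('z',np.radians(-16.65)).as_matrix()
c=pickle.load(open('w5.pkl','rb'));P=(wcloud(c)-[.5743,-.2078,0])@T*1000
h=cv2.cvtColor(c['pixels'],cv2.COLOR_RGB2HSV)
for u,v in[(250,132),(250,144),(130,155),(128,160),(150,250),(175,300),(100,250),(95,200),(160,165),(160,200),(148,180),(180,180),(300,185),(430,180),(175,352),(172,352),(345,230),(210,240)]: print((u,v),P[v,u].round(1),h[v,u])
o=ctrl.get_obs();print(o['time_s'],o['ee_pos'],o['force'],o['grip_width'],o['qpos'].round(3))
E
```

```text
(250, 132) [ 0.9 82.5 57.6] [107 106 111]
(250, 144) [ 4.1 76.9 32.7] [ 23   8 124]
(130, 155) [-61.1  74.9  33.3] [ 15   8 127]
(128, 160) [-62.4  72.4  33.1] [ 20   6 126]
(150, 250) [-56.7  18.8  18.8] [90 43 24]
(175, 300) [-45.3 -14.1  19. ] [114  36  35]
(100, 250) [-76.6  30.9  56.7] [105 120 134]
(95, 200) [-76.1  55.4  56.5] [106 118 132]
(160, 165) [-44.3  68.5  39.1] [105  13 116]
(160, 200) [-45.6  50.2  37.5] [100  16 144]
(148, 180) [-23.1  75.7 235.1] [101  18 116]
(180, 180) [-34.   60.2  41.1] [ 98  16 131]
(300, 185) [26.1 55.6 54.5] [ 95  12 126]
(430, 180) [93.9 58.3 69.8] [ 98  14 149]
(175, 352) [-48.5 -39.3  38.7] [103  19 122]
(172, 352) [-50.4 -39.3  38.4] [100  18 131]
(345, 230) [50.2 30.8 56.3] [98 12 88]
(210, 240) [-20.3  28.2  44.4] [100  20 154]
7.5667 [ 0.60809374 -0.21458236  0.0649087 ] [ 0.70715458 -0.88811846  6.59724876] 0.011988126142341862 [-0.413  0.494  1.638  0.063  0.691 -0.164]
```

```bash
python3 - <<'E'
from h import *
o=ctrl.get_obs();A=att(o['eef_rot'])
for n in('w5','new'):
    c=pickle.load(open(n+'.pkl','rb')) if n=='w5' else ctrl.camera('wrist')
    print(n,np.array(c['position']).round(4),((np.array(c['position'])-o['ee_pos'])@A*1000).round(1),(A.T@att(c['attitude'])).round(3).tolist())
    T=R.from_euler('z',np.radians(-16.65)).as_matrix();P=(wcloud(c)-[.5743,-.2078,0])@T*1000
    for u,v in[(250,132),(250,144),(128,160),(95,200),(430,180),(30,220),(30,100),(400,60)]: print((u,v),P[v,u].round(1),c['range_z'][v,u].round(4))
    pickle.dump(c,open('w6.pkl','wb'))
E
```

```text
w5 [ 0.5739 -0.1286  0.2351] [  72.9   -0.7 -179.5] [[-0.0, 0.967, 0.254], [1.0, 0.0, 0.0], [0.0, 0.254, -0.967]]
(250, 132) [ 0.9 82.5 57.6] 0.1687
(250, 144) [ 4.1 76.9 32.7] 0.1939
(128, 160) [-62.4  72.4  33.1] 0.1743
(95, 200) [-76.1  55.4  56.5] 0.153
(430, 180) [93.9 58.3 69.8] 0.1919
(30, 220) [-136.3   42.4   11.6] 0.1791
(30, 100) [-133.2  116.2    6.1] 0.1665
(400, 60) [110.1 137.3   9.3] 0.2325
new [ 0.5737 -0.1286  0.2356] [  72.9   -0.7 -180. ] [[-0.0, 0.967, 0.254], [1.0, -0.0, 0.001], [0.001, 0.254, -0.967]]
(250, 132) [ 0.7 82.5 57.3] 0.1693
(250, 144) [ 3.9 76.9 33.3] 0.1938
(128, 160) [-62.9  72.3  32.6] 0.1752
(95, 200) [-76.2  55.5  57.5] 0.1526
(430, 180) [93.2 58.4 70.8] 0.1912
(30, 220) [-136.6   42.4   12. ] 0.1792
(30, 100) [-132.9  116.     7.9] 0.1656
(400, 60) [110.9 137.8   7.7] 0.2345
```

```bash
python3 - <<'E'
from h import *
T=R.from_euler('z',np.radians(-16.65)).as_matrix()
for n,uv in dict(w4=[(92,150),(391,142)],w5=[(64,137),(417,126)],w6=[(64,137),(417,126)]).items():
    c=pickle.load(open(n+'.pkl','rb'));o=np.array(c['position'])
    for z in(.045,.057):
        d=wray(c,*np.array(uv).T)@att(c['attitude']).T;p=o+d*((z-o[2])/d[:,2])[:,None];q=(p-[.5743,-.2078,0])@T*1000
        print(n,z,'rim length',np.linalg.norm(q[1]-q[0]).round(1),'(186)',q.round(1).tolist())
# scene/side : where is the gripper/handle really?
for n in('scene5','side5'):
    c=pickle.load(open(n+'.pkl','rb'));h=cv2.cvtColor(c['pixels'],cv2.COLOR_RGB2HSV).astype(int);P=(cloud(c)-[.5743,-.2078,0])@T*1000
    r=((h[...,0]<8)|(h[...,0]>172))&(h[...,1]>130)&(abs(P[...,:2]).max(-1)<70)&(P[...,2]>30);print(n,'red',r.sum(),np.percentile(P[r],[2,50,98],axis=0).round(1).tolist())
E
```

```text
w4 0.045 rim length 192.6 (186) [[-93.1, 87.2, 45.0], [99.5, 86.0, 45.0]]
w4 0.057 rim length 182.3 (186) [[-89.5, 86.9, 57.0], [92.8, 85.8, 57.0]]
w5 0.045 rim length 195.3 (186) [[-94.5, 87.6, 45.0], [100.8, 88.4, 45.0]]
w5 0.057 rim length 182.9 (186) [[-90.0, 86.8, 57.0], [92.9, 87.6, 57.0]]
w6 0.045 rim length 195.7 (186) [[-94.9, 87.6, 45.0], [100.7, 88.5, 45.0]]
w6 0.057 rim length 183.4 (186) [[-90.4, 86.9, 57.0], [92.9, 87.7, 57.0]]
scene5 red 139 [[24.1, -42.2, 61.7], [34.4, 12.8, 83.7], [39.6, 45.2, 93.8]]
side5 red 79 [[15.3, -39.9, 58.6], [23.7, 31.0, 85.2], [33.6, 47.0, 93.5]]
```

Emit:
carry_out(motion="0 0 0.003 0 0 0 255;0 0 0.003 0 0 0 255;0 0 0 0 0 0 255;0 0 0 0 0 0 255")

```text
time_s: 7.95
ee_pos: [0.6072, -0.2142, 0.0701]
eef_rot: [2.822, -0.002, 1.28]
force: [0.6, 0.4, -0.8]
grip_width: 0.0117
grip_force: 40.0
```

```bash
cat > rel.py <<'E'
import sys
from pl import *
def rel(n):
    c=pickle.load(open(n+'.pkl','rb'));P=(wcloud(c)-[.5743,-.2078,0])@T*1000
    h=cv2.cvtColor(c['pixels'],cv2.COLOR_RGB2HSV).astype(int)
    b=(h[...,0]>98)&(h[...,0]<116)&(h[...,1]>80)&(abs(P[...,2]-52)<15);b[:,300:]=0
    hist,e=np.histogram(P[b][:,2],bins=np.arange(37,68,1));z=P[b][:,2];k=e[hist.argmax()]+.5;rim=np.median(z[abs(z-k)<2.5]);print(n,'rim z',rim.round(1),'bias',(rim-45).round(1),end=' ')
    plate(c)
    L=b&(abs(P[...,2]-rim)<3)&(abs(P[...,1])<60)&(P[...,0]<-40);print('lip x rng',np.percentile(P[L][:,0],[1,99]).round(1))
for n in sys.argv[1:]: rel(n)
E
python3 k.py w7; python3 rel.py wrist3 w4 w5 w7; python3 - <<'E'
from h import *
T=R.from_euler('z',np.radians(-16.65)).as_matrix();o=ctrl.get_obs();print('M',(o['moment']@T).round(3))
E
```

```text
t 7.95 tcp tray [32.9  3.2 70.1] theta 18.3 toolx in tray [1.0e-04 1.0e+00 2.3e-03] tip [-48.6  -0.4  30. ] F [ 0.6  0.4 -0.8] w 0.0117
wrist3 rim z 57.3 bias 12.3 pitch 1.2 roll(about x) 1.0 659 x [-15.4 180.7] y [-8.8 74.1] z [30.6 37. ]
lip x rng [-91.4 -64.4]
w4 rim z 57.4 bias 12.4 pitch 18.0 roll(about x) 0.7 9495 x [-52.   97.1] y [54.5 75.8] z [ 64.6 113.7]
lip x rng [-91.  -64.1]
w5 rim z 57.4 bias 12.4 pitch 12.6 roll(about x) 0.1 17562 x [-53.5 101.1] y [37.1 74.9] z [36.8 71.9]
lip x rng [-90.9 -63.9]
w7 rim z 57.4 bias 12.4 pitch 16.3 roll(about x) 0.1 17434 x [-51.6 100.1] y [37.3 75. ] z [37.2 82.2]
lip x rng [-90.8 -63.9]
M [-0.068  0.168  0.017]
```

The tray rim reads a steady 57.4 mm in every wrist view. So the tray stands about 12.4 mm above z = 0, on the drainer, which puts the ledge at 32.4 and the lip underside at 48.4. I'll raise the grille to match.

Emit:
carry_out(motion="0 0 0.003 0 0 0 255;0 0 0.003 0 0 0 255;0 0 0 0 0 0 255;0 0 0 0 0 0 255")

```text
time_s: 8.33
ee_pos: [0.6074, -0.2143, 0.0767]
eef_rot: [2.821, -0.002, 1.28]
force: [-0.6, 0.0, -2.1]
grip_width: 0.0119
grip_force: 40.0
```

```bash
python3 k.py w8; python3 rel.py w8
```

```text
t 8.33 tcp tray [33.1  3.1 76.7] theta 18.34 toolx in tray [1.0e-04 1.0e+00 2.2e-03] tip [-48.4  -0.5  36.5] F [-0.6  0.  -2.1] w 0.0119
w8 rim z 57.4 bias 12.4 pitch 16.4 roll(about x) 0.1 17455 x [-51.2 100.3] y [37.2 74.9] z [43.6 88.8]
lip x rng [-90.9 -64. ]
```

Emit:
carry_out(motion="0 0 -0.003 0 0 0 255;-0.0038 0.0011 0 0 0 0 255;-0.0038 0.0011 0 0 0 0 255;-0.0038 0.0011 0 0 0 0 255;-0.0038 0.0011 0 0 0 0 255;-0.0038 0.0011 0 0 0 0 255;0 0 0 0 0 0 255")

```text
time_s: 8.97
ee_pos: [0.5877, -0.2086, 0.0735]
eef_rot: [2.822, -0.002, 1.28]
force: [0.1, 0.6, -2.5]
grip_width: 0.0119
grip_force: 40.0
```

```bash
python3 k.py w9; python3 rel.py w9
```

```text
t 8.97 tcp tray [12.6  3.  73.5] theta 18.3 toolx in tray [1.0e-04 1.0e+00 2.2e-03] tip [-69.   -0.6  33.3] F [ 0.1  0.6 -2.5] w 0.0119
w9 rim z 57.4 bias 12.4 pitch 17.1 roll(about x) 0.1 15889 x [-61.4  79.7] y [36.8 74.8] z [42.4 86.2]
lip x rng [-91.1 -64.1]
```

Emit:
carry_out(motion="-0.0034 0.001 0 0 0 0 255;-0.0034 0.001 0 0 0 0 255;0 0 0 0 0 0 255;0 0 0 0 0 0 255")

```text
time_s: 9.35
ee_pos: [0.5814, -0.2067, 0.0735]
eef_rot: [2.822, -0.002, 1.28]
force: [0.6, 0.1, -2.5]
grip_width: 0.0114
grip_force: 40.0
```

```bash
python3 k.py w10; python3 rel.py w10
```

```text
t 9.35 tcp tray [ 6.1  2.9 73.5] theta 18.32 toolx in tray [2.0e-04 1.0e+00 2.2e-03] tip [-75.5  -0.7  33.3] F [ 0.6  0.1 -2.5] w 0.0114
w10 rim z 57.4 bias 12.4 pitch 17.1 roll(about x) 0.1 15117 x [-60.7  73.3] y [36.7 74.7] z [44.6 86.3]
lip x rng [-91.1 -64.2]
```

Emit:
carry_out(motion="0.0017 -0.0005 -0.0044 0.82 2.73 0 255;0.0015 -0.0005 -0.0046 0.82 2.73 0 255;0.0013 -0.0004 -0.0046 0.82 2.73 0 255;0.0011 -0.0003 -0.0046 0.82 2.73 0 255;0.0009 -0.0003 -0.0047 0.82 2.73 0 255;0 0 0 0 0 0 255;0 0 0 0 0 0 255")

```text
time_s: 9.98
ee_pos: [0.5882, -0.2088, 0.0501]
eef_rot: [3.07, -0.002, 1.28]
force: [0.0, 1.1, -2.4]
grip_width: 0.0116
grip_force: 40.0
```

```bash
python3 k.py w11; python3 rel.py w11
```

```text
t 9.98 tcp tray [13.2  2.9 50.1] theta 4.12 toolx in tray [5.0e-04 1.0e+00 2.5e-03] tip [-75.7  -0.7  31.1] F [ 0.   1.1 -2.4] w 0.0116
w11 rim z 57.4 bias 12.4 pitch 2.9 roll(about x) 0.0 16193 x [-67.3  81.1] y [36.9 74.7] z [37.4 46.5]
lip x rng [-90.7 -63.8]
```

Emit:
carry_out(motion="0.0002 -0.0001 -0.0015 0.27 0.91 0 255;0.0002 -0.0001 -0.0015 0.27 0.91 0 255;0.0002 0 -0.0016 0.27 0.91 0 255;0 0 -0.0005 0 0 0 255;0 0 0 0 0 0 255;0 0 0 0 0 0 255")

```text
time_s: 10.53
ee_pos: [0.5887, -0.209, 0.0454]
eef_rot: [3.12, -0.002, 1.279]
force: [0.3, 1.2, -2.1]
grip_width: 0.0117
grip_force: 40.0
```

```bash
python3 k.py w12; python3 rel.py w12
```

```text
t 10.53 tcp tray [13.6  2.8 45.4] theta 1.23 toolx in tray [8.0e-04 1.0e+00 2.3e-03] tip [-76.1  -0.8  31. ] F [ 0.3  1.2 -2.1] w 0.0117
w12 rim z 57.4 bias 12.4 pitch 0.0 roll(about x) 0.1 16342 x [-68.3  81.3] y [36.7 74.7] z [36.2 39. ]
lip x rng [-90.6 -63.8]
```

Emit:
carry_out(motion="0 0 -0.0005 0 0 0 255;0 0 0 0 0 0 255;0 0 0 0 0 0 255")

```text
time_s: 10.83
ee_pos: [0.5886, -0.209, 0.0453]
eef_rot: [3.12, -0.002, 1.279]
force: [-2.1, 0.7, 2.4]
grip_width: 0.0117
grip_force: 40.0
```

Emit:
carry_out(motion="0 0 -0.0005 0 0 0 255;0 0 0 0 0 0 255;0 0 0 0 0 0 255")

```text
time_s: 11.08
ee_pos: [0.5887, -0.209, 0.0452]
eef_rot: [3.12, -0.002, 1.279]
force: [-4.7, 1.9, 9.3]
grip_width: 0.0115
grip_force: 40.0
```

```bash
python3 k.py w13; python3 rel.py w13; python3 - <<'E'
from h import *
o=ctrl.get_obs();T=R.from_euler('z',np.radians(-16.65)).as_matrix();print('F,M tray',(o['force']@T).round(2),(o['moment']@T).round(3))
E
```

```text
t 11.08 tcp tray [13.7  2.8 45.2] theta 1.24 toolx in tray [8.0e-04 1.0e+00 2.2e-03] tip [-76.   -0.8  30.8] F [-4.7  1.9  9.3] w 0.0115
w13 rim z 57.4 bias 12.4 pitch -0.1 roll(about x) 0.1 16327 x [-68.3  81.2] y [36.7 74.6] z [36.1 38.9]
lip x rng [-90.7 -63.7]
F,M tray [-5.31  0.89  7.61] [0.1   0.914 0.042]
```

Emit:
carry_out(motion="0 0 0.0003 0 0 0 220;0 0 0 0 0 0 200;0 0 0 0 0 0 180;0 0 0 0 0 0 160;0 0 0 0 0 0 160;0 0 0 0 0 0 160", grip_force=10)

```text
time_s: 11.63
ee_pos: [0.5886, -0.209, 0.0447]
eef_rot: [3.12, -0.002, 1.279]
force: [-0.3, -0.4, -0.3]
grip_width: 0.0348
grip_force: 0.0
```

Emit:
carry_out(motion="0 0 0.005 0 0 0 160;0 0 0.012 0 0 0 160;0 0 0.02 0 0 0 160;0 0 0.03 0 0 0 160;0 0 0.035 0 0 0 160;0 0 0.035 0 0 0 160;0 0 0 0 0 0 160;0 0 0 0 0 0 160")

```text
time_s: 12.3
ee_pos: [0.5894, -0.2093, 0.1849]
eef_rot: [3.116, -0.002, 1.279]
force: [-1.0, -0.3, -0.0]
grip_width: 0.0349
grip_force: 0.0
```

```bash
python3 k.py w14; python3 - <<'E'
from pl import *
c=pickle.load(open('w14.pkl','rb'));plate(c,(60,400,60,560))
P=(wcloud(c)-[.5743,-.2078,0])@T*1000;h=cv2.cvtColor(c['pixels'],cv2.COLOR_RGB2HSV).astype(int)
g=(h[...,1]<45)&(h[...,2]>80)
for x,y in[(-55,60),(-55,-60),(70,60),(70,-60),(70,0),(0,60),(0,-60)]:
    m=g&(abs(P[...,0]-x)<8)&(abs(P[...,1]-y)<8)&(P[...,2]<80);print((x,y),m.sum(),np.median(P[m][:,2]).round(1) if m.sum() else None)
E
```

```text
t 12.3 tcp tray [ 14.4   2.8 184.9] theta 1.49 toolx in tray [7.0e-04 1.0e+00 1.7e-03] tip [-75.3  -0.8 170. ] F [-1.  -0.3 -0. ] w 0.0349
pitch -0.1 roll(about x) 0.0 11671 x [-58. 208.] y [-72.8  92. ] z [35.9 38.8]
(-55, 60) 251 37.5
(-55, -60) 185 37.3
(70, 60) 95 37.4
(70, -60) 5 36.7
(70, 0) 216 37.3
(0, 60) 251 37.4
(0, -60) 190 37.3
```

View pics/w14.png

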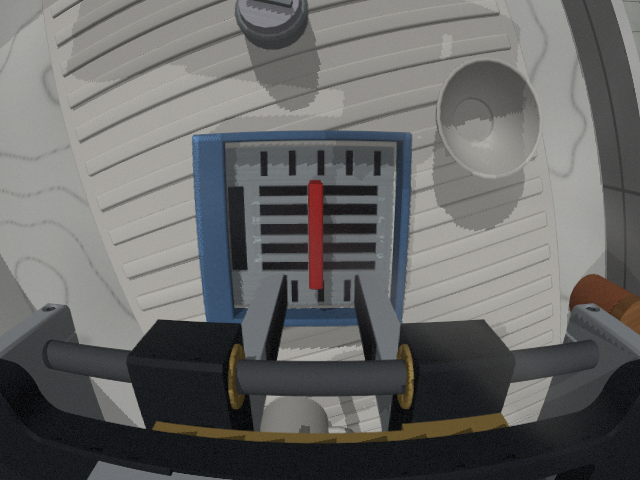

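The grille lies flat: its top face is at about 37.4 mm everywhere, which matches the ledge plus 5 mm. The tongues are under the lip (columns 205–228) and the hand is clear.

```bash
python3 -c "
from station import ctrl
print(ctrl.hand_in())"
```

```text
the job is handed in; nothing more can be done
None
```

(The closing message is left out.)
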